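# Pack the round bottles into their cartons

### The arm

A 6-joint arm with a two-finger parallel gripper is mounted at the origin on the work surface. World frame = base frame: x ahead of the robot, y to its left, z up, the work surface at z = 0. Lengths are in mm, angles in rad, forces in N, time in s.
With the tool pointing down it reaches from about 350 to 1000 mm from the base axis. Payload 7.1 kg.
Tool frame: the origin (TCP) lies on the centre line of the jaws, within the pads' length; the fingertips stand 8 mm ahead of it and the grasp point (between the pads) lies 11 mm behind it (arm.nose_length is the distance from the TCP to the fingertips, in mm); z points along the fingers, y is the direction in which the jaws open and shut (so a half turn about z gives the same grasp; the last joint's range is limited). The gripper opens to 85 mm and grips with 20 to 120 N. Pads are 22 mm wide; open, the fingers measure 114 mm over their backs; the gripper's body (76 mm by 85 mm) begins 54 mm behind the grasp point. The pads swing forward as they close: fully open they stand 13 mm farther back than shut.
Start: joints at [-1.214, 0.423, 1.63, -0, 1.089, -0.019], TCP at [229.402, -581.36, 239.319] pointing down, gripper open.
Joint ranges: [-3, 3], [-0.9, 2.11], [0.09, 2.58], [-1.31, 4.45], [0.11, 2.69], [-2.54, 2.54]. Speed limits (rad/s): [2.39, 2.39, 3.01, 3.14, 3.14, 3.14].

### API

Orientations are given as a rotation vector (axis times angle).
In Python, from station import arm, vision gives the robot as it stands.
- The arm moves only by the tool send_rows, never from a script. Its argument "steps" is a list of rows, each a list of 3 entries, a list of its own where there are three numbers: the shift along the world's x, y, z as a fraction of full scale, then the turn about the world's z as a fraction of full scale, then the opening, from -1 (shut) to 1 (fully open). A call has 1 to 12 rows; each row is the pose to reach, as a shift and turn from the pose measured when the call began, turning the shorter way round; what a row does not reach only later rows make up. Full scale, the value 1, is 300 mm for a shift and pi rad for a turn. A row lasts 1/10 s, in which the tool goes at most 50 mm and 8.59 degrees, less where a joint would pass 70% of its speed; a pose out of reach is approached as far as the arm can. A call with a number of a shift or a turn outside -1 to 1 is refused whole. A call with a gripper value outside its range is refused whole. The fingers move at their own pace and stop on an object; the grip force is fixed at half the most. Time passes only in rows, so rows that repeat a pose let the fingers close. It gives the time, the measured TCP pose, the force and the opening at its end, in the units of the state.
- arm.state(): the state, without advancing time (a new reading comes with each control period).
- vision.get_image(name): name is "scene" or "top"; returns the picture (384x512x3 uint8, blue, green, red); there is no depth.
- vision.get_calibration(name): a dict with "K" (3x3 intrinsics, pixels), "R" (3x3) and "t" (3): a world point X has camera coordinates R X + t. Camera axes: x right, y down, z forward; pixel columns grow to the right and rows downward; lengths in mm; the calibration is good to about 2 mm. A picture is of the moment at which its call begins. get_calibration takes no time and is no camera call.
- arm.finish_job(): hands the job in, once; it reports no verdict.
The state is a dict: "clock": time; "qpos": joint angles; "dq": joint speeds; "tau": joint torques, N m; "position": TCP position; "orientation": TCP orientation; "ft_force": force on the tool from outside, world axes, zero at the start; "ft_torque": the same for the moment, N m; "gripper_width": finger opening in mm.
Only numpy, scipy, OpenCV 4.12 (cv2) and the standard library are available. Lean on these libraries where they do the work, as an engineer would, in place of code of your own. Each camera call takes 0.05 s, during which the arm holds its last target. There are 200 camera calls.

### The job

Pick the three round bottles out of the row on the packing bench and stand each one upright on the floor of its own open carton: the slimmest in the smallest carton, the middle one in the middle-sized carton, the widest in the largest carton. Set them down rather than dropping them, knock no bottle over, and leave the two rectangular bottles where they stand.

Things in the scene. Friction and masses are not known exactly. Their poses are not given: they have to be found in the camera images.
- slim_bottle: Loose round bottle, straight-sided from foot to top: white lower part (0 to 40 mm), black cap of the same diameter above it, a thin metal line between. The slimmest and shortest: diameter 32 mm, height 100 mm, about 90 g. It stands upright on the bench among the others. Origin at the centre of its underside, z up along the bottle, yaw without meaning.
- medium_bottle: Loose round bottle, straight-sided from foot to top: white lower part (0 to 40 mm), black cap of the same diameter above it, a thin metal line between. The middle one: diameter 43 mm, height 115 mm, about 160 g. It stands upright on the bench among the others. Origin at the centre of its underside, z up along the bottle, yaw without meaning.
- wide_bottle: Loose round bottle, straight-sided from foot to top: white lower part (0 to 40 mm), black cap of the same diameter above it, a thin metal line between. The widest and tallest: diameter 54 mm, height 130 mm, about 280 g. It stands upright on the bench among the others. Origin at the centre of its underside, z up along the bottle, yaw without meaning.
- flat_bottle_a: Loose bottle of rectangular section (not part of the order), same white foot and black cap: 36 mm by 56 mm, height 105 mm, about 180 g. Stands upright; origin at the centre of its underside, x across the narrow side, y along the wide side, z up. To be left where it stands.
- flat_bottle_b: Loose bottle of rectangular section (not part of the order), same white foot and black cap: 40 mm by 66 mm, height 120 mm, about 240 g. Stands upright; origin at the centre of its underside, x across the narrow side, y along the wide side, z up. To be left where it stands.
- small_carton: Open square cardboard carton, the smallest of the three, fixed to the bench: inside 58 x 58 mm, walls and floor 3 mm thick, rim 35 mm above the bench, open on top; two short flaps hang outward from its +y and -y rims (20 mm beyond the wall, no higher than the rim). Origin at the centre of its underside on the bench, so its inner floor is 3 mm above the origin; x and y along its sides, z up.
- medium_carton: Open square cardboard carton, the middle-sized of the three, fixed to the bench: inside 70 x 70 mm, walls and floor 3 mm thick, rim 35 mm above the bench, open on top; two short flaps hang outward from its +y and -y rims (20 mm beyond the wall, no higher than the rim). Origin at the centre of its underside on the bench, so its inner floor is 3 mm above the origin; x and y along its sides, z up.
- large_carton: Open square cardboard carton, the largest of the three, fixed to the bench: inside 82 x 82 mm, walls and floor 3 mm thick, rim 35 mm above the bench, open on top; two short flaps hang outward from its +y and -y rims (20 mm beyond the wall, no higher than the rim). Origin at the centre of its underside on the bench, so its inner floor is 3 mm above the origin; x and y along its sides, z up.
Not all that is in view belongs to the job. What is shaped like the slim_bottle but blue is not meant. Leave any orange look-alike of the small_carton alone.

How it is judged:
By the outcome, as a careful person would: the job done as asked, in the order asked, and still so for the second after the job is handed in, with the robot touching nothing.
It also fails if it takes over 86 s, if anything falls off the work surface, if the arm or the gripper's body presses on something with over 40 N, if the wrist force passes 120 N, or if a joint passes its speed limit or range.

## Working session

There is one attempt and no reset: what is moved stays moved. The work goes in short steps, Python scripts to look and compute and a tool call to move; the robot and the scene stay as the last step left them, time stands still between calls to the robot, and variables do not carry over. Pictures are saved under pics/ and viewed, about 12 in all and at most 16, crops included, and the job is handed in when it is done.

Besides the shell and the picture viewer there is one more tool, called after ">>>" in YAML: its name, and indented under it one key for each argument. send_rows: Moves the arm, as the interface text tells. Its arguments: {"type":"object","properties":{"steps":{"type":"array"}},"required":["steps"]}

```bash
mkdir -p pics; python3 - <<'E'
from station import arm, vision
import cv2
for n in("scene","top"):
    im=vision.get_image(n); cv2.imwrite(f"pics/{n}0.png",cv2.resize(im,None,fx=1.5,fy=1.5,interpolation=cv2.INTER_CUBIC))
    c=vision.get_calibration(n); print(n,c)
print(arm.state(),arm.nose_length)
E
```

```text
scene {'K': array([[425.61381365,   0.        , 262.05201642],
       [  0.        , 425.61381365, 195.84135453],
       [  0.        ,   0.        ,   1.        ]]), 'R': array([[-0.16412702,  0.9864377 ,  0.00172823],
       [ 0.83346229,  0.13961112, -0.53464881],
       [-0.52763902, -0.0863099 , -0.84507258]]), 't': array([ 104.18147821, -391.396725  , 1306.92708438])}
top {'K': array([[468.95776666,   0.        , 255.43739567],
       [  0.        , 468.95776666, 195.70454654],
       [  0.        ,   0.        ,   1.        ]]), 'R': array([[-0.01519216, -0.99981472,  0.01182033],
       [-0.99616991,  0.0141166 , -0.08629154],
       [ 0.08610869, -0.01308602, -0.9961998 ]]), 't': array([ -33.84982705,  492.02163775, 1135.82101926])}
{'clock': 0.1, 'qpos': array([-1.21402292e+00,  4.23777220e-01,  1.63063237e+00, -3.36455630e-06,
        1.08858160e+00, -1.89946829e-02]), 'dq': array([-0.00026184, -0.002582  , -0.0021748 , -0.00072614,  0.00041707,
       -0.00153449]), 'tau': array([ 8.99580118e-05, -5.58423328e+01, -2.82446980e+01, -1.34265412e-05,
        3.00802581e-03, -3.77582023e-05]), 'position': array([ 229.22195669, -580.92159397,  238.60803278]), 'orientation': array([-3.08495145e+00, -5.86533541e-01,  3.73707827e-04]), 'ft_force': array([ 0.21084988,  0.30499169, -0.50776668]), 'ft_torque': array([ 0.07824111,  0.0011949 , -0.02504471]), 'gripper_width': 85.33964019088165} 8.0
```

View pics/top0.png

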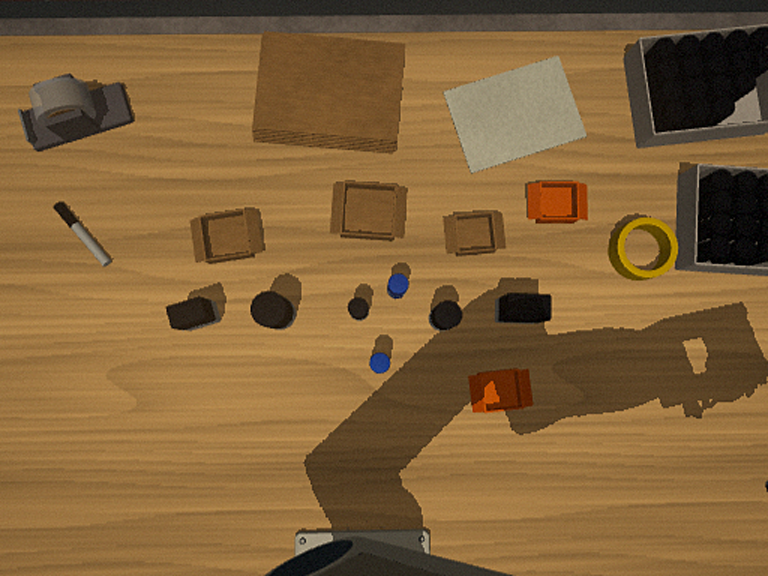

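View pics/scene0.png

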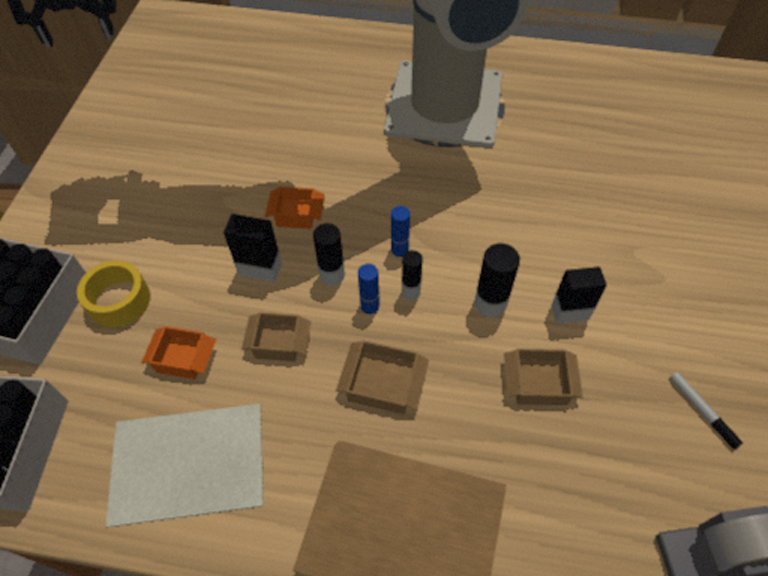

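The top picture (1.5x) shows the candidates, left to right:
- **Flat bottles:** (190,313) and (524,308), leave.
- **Round black bottles:** wide (272,310), slim (359,308), medium (446,315).
- **Blue look-alikes:** (398,286) and (380,363), not meant.
- **Cartons:** medium (228,236), large (369,210), small (474,232).
- **Orange cartons:** (557,202) and (500,390), not meant.

I'll check the choice in a close crop.

```bash
python3 - <<'E'
from station import arm, vision
import cv2
im=vision.get_image("top"); cv2.imwrite("pics/raw.png",im)
def crop(x0,y0,x1,y1,f,n):
    c=cv2.convertScaleAbs(cv2.resize(im[y0:y1,x0:x1],None,fx=f,fy=f,interpolation=cv2.INTER_CUBIC),alpha=1.6,beta=15)
    for x in range((x0+9)//10*10,x1,10):
        cv2.line(c,((x-x0)*f,0),((x-x0)*f,6),(0,0,255)); cv2.putText(c,str(x),((x-x0)*f+1,16),0,.35,(0,0,255))
    for y in range((y0+9)//10*10,y1,10):
        cv2.line(c,(0,(y-y0)*f),(6,(y-y0)*f),(0,0,255)); cv2.putText(c,str(y),(8,(y-y0)*f+4),0,.35,(0,0,255))
    cv2.imwrite(n,c)
crop(105,110,240,225,5,"pics/cl.png"); crop(215,110,375,225,5,"pics/cr.png")
E
```

```text
(no output)
```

View pics/cl.png

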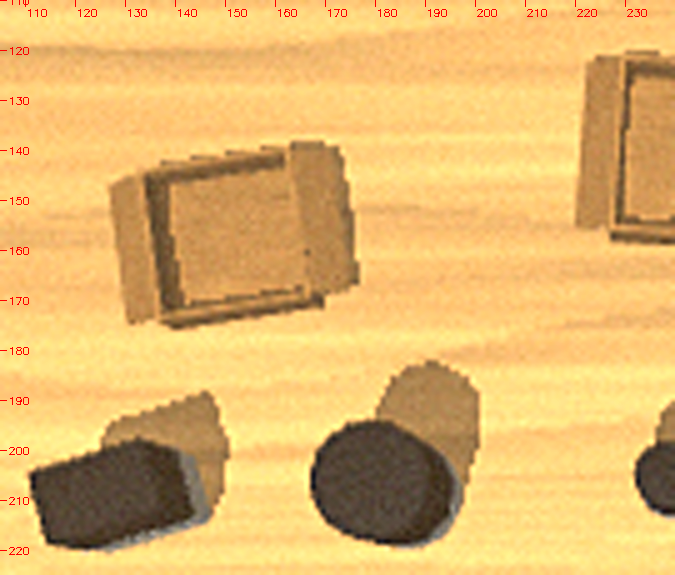

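View pics/cr.png

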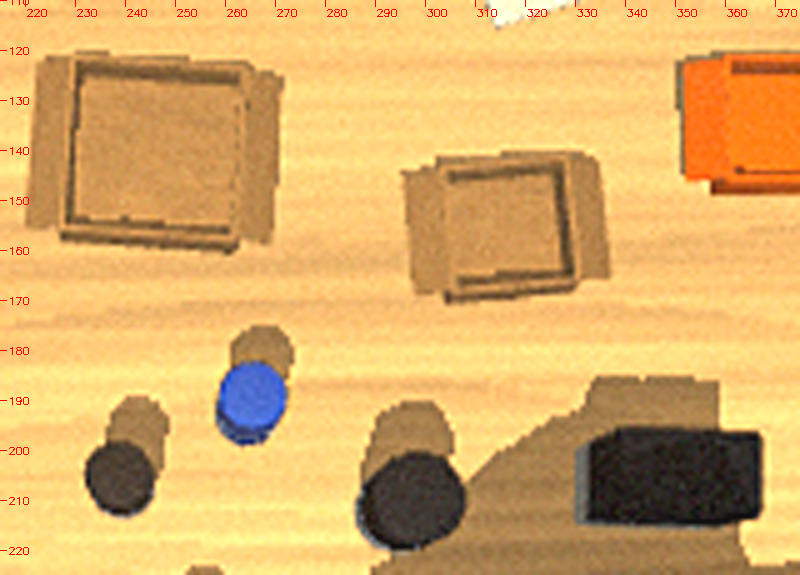

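The close crops confirm the choice: wide at raw px (182,206), slim (239,206) with a blue bottle at (265,190), medium (297,210). The cartons are at about raw (152,155) medium, (246,139) large, (315,155) small. Next I fit positions with the calibration and check them with overlays.

```bash
cat > h.py <<'E'
import numpy as np, cv2
from station import vision
from scipy.optimize import least_squares, minimize
def proj(n,P):
    c=vision.get_calibration(n); q=np.asarray(P,float)@c["R"].T+c["t"]; q=q@c["K"].T; return q[:,:2]/q[:,2:]
def ray(n,px,z):
    c=vision.get_calibration(n); d=c["R"].T@np.linalg.solve(c["K"],[*px,1]); o=-c["R"].T@c["t"]; return (o+d*(z-o[2])/d[2])[:2]
def circ(x,y,r,z):
    a=np.linspace(0,2*np.pi,40); return np.c_[x+r*np.cos(a),y+r*np.sin(a),0*a+z]
def cyl(n,x,y,r,z0,z1):
    return cv2.convexHull(proj(n,np.r_[circ(x,y,r,z0),circ(x,y,r,z1)]).astype(np.float32))[:,0]
def sq(x,y,a,s,z):
    c,n=np.cos(a),np.sin(a); p=np.array([[1,1],[-1,1],[-1,-1],[1,-1]])*s/2
    return np.c_[p@np.array([[c,n],[-n,c]])+[x,y],[z]*4]
def fitbottle(n,im,seed,r,h,thr=60):
    m=(im.max(2)<thr).astype(np.uint8); _,L,S,C=cv2.connectedComponentsWithStats(m)
    k=L[seed[1],seed[0]]; cen=C[k]
    def f(p):
        M=cv2.moments(cyl(n,*p,r,41,h)); return [M['m10']/M['m00']-cen[0],M['m01']/M['m00']-cen[1]]
    A=cv2.contourArea
    s=least_squares(f,ray(n,seed,h)); return s.x,S[k][4],A(cyl(n,*s.x,r,41,h))
E
python3 - <<'E'
from h import *
t=cv2.imread("pics/raw.png"); s=vision.get_image("scene"); cv2.imwrite("pics/raws.png",s)
print(t[206,182],t[187,186],t[206,239],t[120,116+10])
B={}
for name,st,ss,r,h in[("slim",(239,206),(274,178),16,100),("med",(297,210),(218,163),21.5,115),("wide",(180,206),(333,175),27,130)]:
    B[name]=(r,h,fitbottle("top",t,st,r,h,45),fitbottle("scene",s,ss,r,h,45)); print(name,*B[name][2:])
# carton inner rim corners in raw px (TL,TR,BR,BL)
C={"med":(70,np.array([(148,175),(288,152),(306,286),(160,305)])/5+[105,110]),
"large":(82,np.array([(76,60),(244,70),(237,230),(66,223)])/5+[215,110]),
"small":(58,np.array([(228,165),(352,155),(362,278),(238,285)])/5+[215,110])}
V=[(t,"top")];o=cv2.resize(t[110:225,105:375],None,fx=3,fy=3,interpolation=cv2.INTER_CUBIC);o=cv2.convertScaleAbs(o,alpha=1.5)
so=cv2.resize(s[130:280,130:400],None,fx=3,fy=3,interpolation=cv2.INTER_CUBIC);so=cv2.convertScaleAbs(so,alpha=1.5)
def dr(img,p,off,col): cv2.polylines(img,[np.int32((p+.5-off)*3)],True,col)
for k,(sz,px) in C.items():
    w=np.array([ray("top",p-.5,35) for p in px]); c=w.mean(0)
    z=((w-c)@[1,1j]*np.conj(np.array([1+1j,1-1j,-1-1j,-1+1j]))).sum(); a=np.angle(z); print(k,c,np.degrees(a),[np.linalg.norm(w[i]-w[i-1]).round(1) for i in range(4)])
    for S,zz,col in[(sz,35,(0,255,0)),(sz+6,35,(255,255,0)),(sz,3,(0,0,255))]:
        dr(o,proj("top",sq(*c,a,S,zz)),[105,110],col); dr(so,proj("scene",sq(*c,a,S,zz)),[130,130],col)
for k,(r,h,a,b) in B.items():
    dr(o,cyl("top",*a[0],r,0,h),[105,110],(0,255,0)); dr(so,cyl("scene",*a[0],r,0,h),[130,130],(0,255,0))
    for z in(0,h): dr(o,proj("top",circ(*a[0],r,z)),[105,110],(0,0,255))
cv2.imwrite("pics/ov.png",np.r_[o])
cv2.imwrite("pics/ovs.png",so)
# other obstacles
for n,px,h in[("blue1",(265,190),100),("blue2",(253.5,242),100),("flatL",(125,208),112),("flatR",(349,205),112)]: print(n,ray("top",px,h))
E
```

```text
[34 36 46] [44 77 99] [21 34 42] [ 53  98 133]
slim (array([464.77854427,  -1.96588879]), np.int32(134), 168.2536189466482) (array([468.41518794,   2.36828629]), np.int32(264), 314.1153748934157)
med (array([ 451.27064362, -136.37500021]), np.int32(311), 330.84700668859296) (array([ 454.46306804, -135.18767955]), np.int32(501), 545.5379841329996)
wide (array([479.36551076, -36.26917875]), np.int32(181773), 495.8094355465146) (array([466.35500298, 135.21487797]), np.int32(810), 893.782447389327)
med [593.18501194 216.9321872 ] 7.200421297499639 [np.float64(64.8), np.float64(69.4), np.float64(67.2), np.float64(71.7)]
large [631.86893601 -18.93870013] -3.6886910146504253 [np.float64(81.6), np.float64(83.2), np.float64(80.1), np.float64(84.1)]
small [593.53090659 -86.89539211] 3.403687820477741 [np.float64(59.9), np.float64(61.4), np.float64(61.4), np.float64(61.0)]
blue1 [497.55503834 -62.25788187]
blue2 [378.8055486  -34.01154037]
flatL [459.9203346  255.50675513]
flatR [ 459.40104757 -252.45278118]
```

View pics/ov.png

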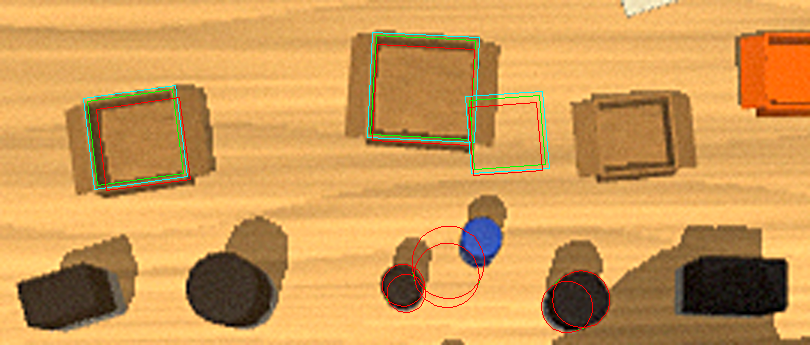

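View pics/ovs.png

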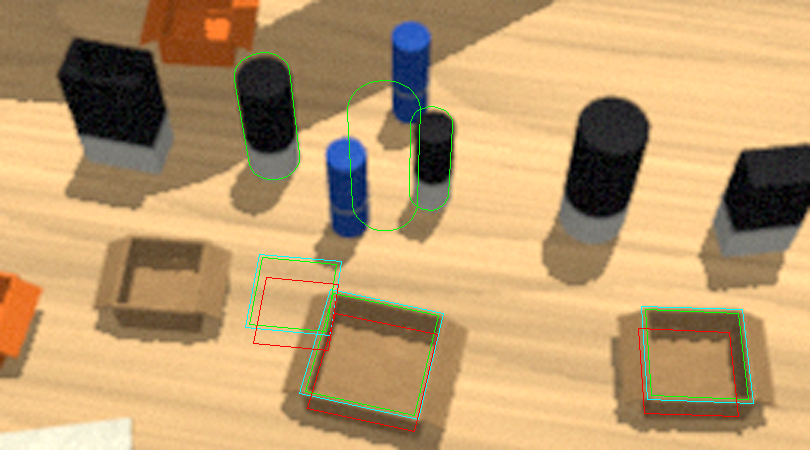

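The large and medium carton overlays fit in both views. I misread the small carton's corners, and the threshold failed for the wide bottle. Redoing those.

```bash
python3 - <<'E'
from h import *
t=cv2.imread("pics/raw.png"); s=cv2.imread("pics/raws.png")
B={}
for name,st,ss,r,h in[("slim",(239,206),(274,178),16,100),("med",(297,210),(218,163),21.5,115),("wide",(180,206),(333,175),27,130)]:
    a,b=fitbottle("top",t,st,r,h,66),fitbottle("scene",s,ss,r,h,66); B[name]=(r,h,(a[0]+b[0])/2); print(name,a,b,B[name][2])
o=cv2.resize(t[110:225,105:375],None,fx=3,fy=3,interpolation=cv2.INTER_CUBIC);o=cv2.convertScaleAbs(o,alpha=1.5)
so=cv2.resize(s[130:280,130:400],None,fx=3,fy=3,interpolation=cv2.INTER_CUBIC);so=cv2.convertScaleAbs(so,alpha=1.5)
def dr(img,p,off,col): cv2.polylines(img,[np.int32((p+.5-off)*3)],True,col)
px=np.array([(445,170),(567,160),(577,278),(450,287)])/5+[215,110]
w=np.array([ray("top",p-.5,35) for p in px]); c=w.mean(0)
z=((w-c)@[1,1j]*np.conj(np.array([1+1j,1-1j,-1-1j,-1+1j]))).sum(); a=np.angle(z); print("small",c,np.degrees(a))
for S,zz,col in[(58,35,(0,255,0)),(64,35,(255,255,0)),(58,3,(0,0,255))]:
    dr(o,proj("top",sq(*c,a,S,zz)),[105,110],col); dr(so,proj("scene",sq(*c,a,S,zz)),[130,130],col)
for k,(r,h,p) in B.items():
    dr(o,cyl("top",*p,r,0,h),[105,110],(0,255,0)); dr(so,cyl("scene",*p,r,0,h),[130,130],(0,255,0))
cv2.imwrite("pics/ov2.png",np.r_[o,so])
from station import arm
from scipy.spatial.transform import Rotation as R
print(R.from_rotvec(arm.state()["orientation"]).as_matrix().round(3))
E
```

```text
slim (array([464.96046096,  -1.96588879]), np.int32(164), 168.29849942191504) (array([467.70500308,   2.36828629]), np.int32(294), 314.00392048386857) [4.66332732e+02 2.01198746e-01]
med (array([ 451.47312948, -135.70335523]), np.int32(337), 330.5862104850821) (array([ 454.87929549, -135.04562121]), np.int32(537), 545.6698151899036) [ 453.17621249 -135.37448822]
wide (array([462.74799907, 131.37909974]), np.int32(558), 568.4870605686447) (array([467.22034095, 132.80476445]), np.int32(844), 893.4755595971365) [464.98417001 132.0919321 ]
small [ 590.64818283 -192.63810303] 2.8977454519626487
[[ 0.93   0.367 -0.   ]
 [ 0.367 -0.93   0.001]
 [ 0.    -0.001 -1.   ]]
```

```bash
python3 -c "
import cv2;i=cv2.imread('pics/ov2.png');print(i.shape);cv2.imwrite('pics/ov2b.png',cv2.resize(i,(600,590)))
cv2.imwrite('pics/ov2b.png',cv2.resize(i,(600,int(600*i.shape[0]/i.shape[1]))))"
```

```text
(795, 810, 3)
```

View pics/ov2b.png

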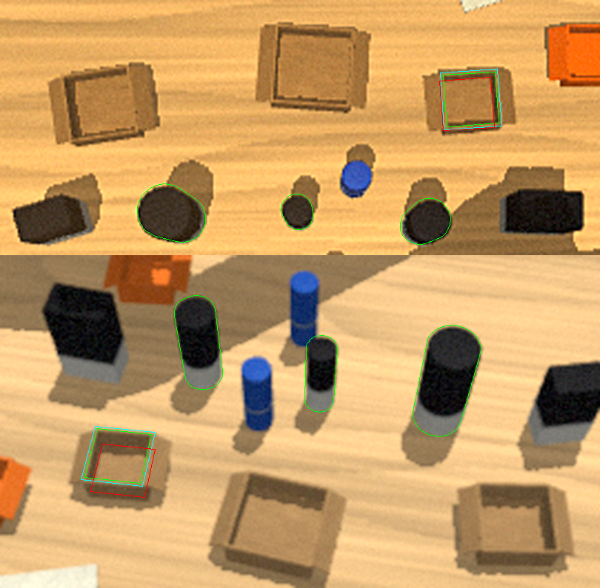

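Overlays fit well. My estimates, after averaging the two cameras:

| Item | x | y |
|---|---|---|
| slim | 466 | 0 |
| medium | 453 | -135 |
| wide | 465 | 132 |
| small carton | 592 | -191 |
| medium carton | 595 | 218 |
| large carton | 633 | -18 |

I'll set the jaws along x, which clears the blue bottles, and grip high so the fingertips stay above the carton rims.

>>> send_rows:
  steps:
    - [[0.5,0.97,0],0.2,1]
    - [[0.5,0.97,0],0.2,1]
    - [[0.5,0.97,0],0.2,1]
    - [[0.5,0.97,0],0.2,1]
    - [[0.5,0.97,0],0.2,1]
    - [[0.5,0.97,0],0.2,1]
    - [[0.5,0.97,0],0.2,1]
    - [[0.5,0.97,0],0.2,1]
    - [[0.5,0.97,0],0.2,1]

```text
clock: 1.1
position: [379.6, -289.8, 238.9]
orientation: [-2.752, -1.514, 0.001]
ft_force: [-0.2, -0.4, 0.5]
gripper_width: 85.4
```

>>> send_rows:
  steps:
    - [[0.288,0.966,-0.13],0.18,1]
    - [[0.288,0.966,-0.13],0.18,1]
    - [[0.288,0.966,-0.13],0.18,1]
    - [[0.288,0.966,-0.13],0.18,1]
    - [[0.288,0.966,-0.13],0.18,1]
    - [[0.288,0.966,-0.13],0.18,1]
    - [[0.288,0.966,-0.13],0.18,1]
    - [[0.288,0.966,-0.13],0.18,1]
    - [[0.288,0.966,-0.13],0.18,1]

```text
clock: 2.0
position: [465.9, -1.4, 199.9]
orientation: [-2.222, -2.221, 0.002]
ft_force: [-0.2, 1.0, -0.0]
gripper_width: 85.5
```

>>> send_rows:
  steps:
    - [[0,0.004,-0.15],0,1]
    - [[0,0.004,-0.28],0,1]
    - [[0,0.004,-0.4],0,1]
    - [[0,0.004,-0.46],0,1]
    - [[0,0.004,-0.46],0,1]
    - [[0,0.004,-0.46],0,1]

```text
clock: 2.6
position: [465.9, -1.7, 62.2]
orientation: [-2.224, -2.218, 0.002]
ft_force: [0.6, -0.3, 0.6]
gripper_width: 85.7
```

```bash
python3 - <<'E'
from h import *
s=vision.get_image("scene")
c=cv2.resize(s[60:260,150:380],None,fx=3,fy=3,interpolation=cv2.INTER_CUBIC)
cv2.imwrite("pics/g1.png",cv2.convertScaleAbs(c,alpha=1.5))
E
```

```text
(no output)
```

View pics/g1.png

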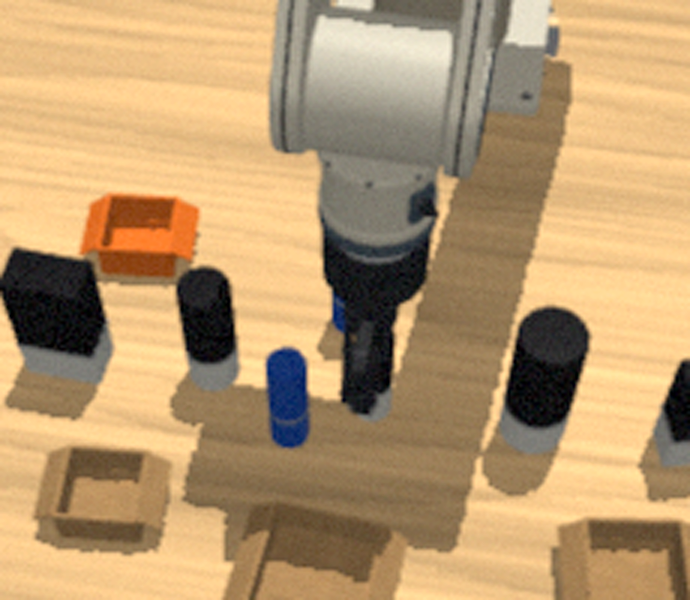

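Picture: the fingers straddle the slim bottle, with the near finger at (365,370) and the foot showing at (375,405). The small sideways offset is what perspective gives. Blue (287,395) and the others are clear. Closing.

>>> send_rows:
  steps:
    - [[0,0.004,0],0,-1]
    - [[0,0.004,0],0,-1]
    - [[0,0.004,0],0,-1]
    - [[0,0.004,0],0,-1]
    - [[0,0.004,0],0,-1]
    - [[0,0.004,0],0,-1]
    - [[0,0.004,0],0,-1]
    - [[0,0.004,0],0,-1]
    - [[0,0.004,0],0,-1]
    - [[0,0.004,0],0,-1]

```text
clock: 3.65
position: [466.9, -0.1, 63.5]
orientation: [2.223, 2.218, 0.0]
ft_force: [-1.1, -0.3, 7.3]
gripper_width: 31.0
```

>>> send_rows:
  steps:
    - [[0,0,0.05],0,-1]
    - [[0,0,0.15],0,-1]
    - [[0,0,0.3],0,-1]
    - [[0,0,0.45],0,-1]
    - [[0,0,0.45],0,-1]
    - [[0.25,-0.38,0.45],0,-1]
    - [[0.41,-0.63,0.45],0,-1]
    - [[0.41,-0.63,0.45],0,-1]
    - [[0.41,-0.63,0.45],0,-1]
    - [[0.41,-0.63,0.45],0,-1]
    - [[0.41,-0.63,0.45],0,-1]

```text
clock: 4.75
position: [591.2, -191.9, 197.3]
orientation: [2.225, 2.215, 0.0]
ft_force: [0.1, 0.3, -0.3]
gripper_width: 30.5
```

```bash
python3 - <<'E'
from h import *
from station import arm
s=vision.get_image("scene");t=vision.get_image("top")
c=cv2.resize(s[130:250,120:320],None,fx=3.5,fy=3.5,interpolation=cv2.INTER_CUBIC)
cv2.imwrite("pics/g2.png",cv2.convertScaleAbs(c,alpha=1.5))
print(arm.state()["position"],arm.state()["ft_force"])
E
```

```text
[ 588.97695903 -188.96470869  197.08708504] [ 0.01022679  0.19206019 -0.80626207]
```

View pics/g2.png

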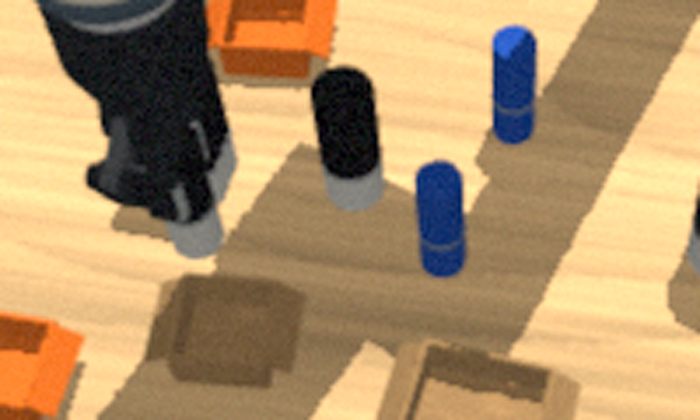

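Slim is held upright above the small carton (foot at crop (195,235), carton at (230,330)). Lowering to just above contact.

>>> send_rows:
  steps:
    - [[0.005,-0.004,-0.1],0,-1]
    - [[0.005,-0.004,-0.2],0,-1]
    - [[0.005,-0.004,-0.3],0,-1]
    - [[0.005,-0.004,-0.36],0,-1]
    - [[0.005,-0.004,-0.4],0,-1]
    - [[0.005,-0.004,-0.42],0,-1]
    - [[0.005,-0.004,-0.425],0,-1]
    - [[0.005,-0.004,-0.425],0,-1]
    - [[0.005,-0.004,-0.425],0,-1]

```text
clock: 5.75
position: [591.1, -190.3, 70.6]
orientation: [2.224, 2.218, 0.0]
ft_force: [-0.1, -0.2, -1.4]
gripper_width: 31.0
```

>>> send_rows:
  steps:
    - [[0.002,-0.002,-0.005],0,-1]
    - [[0.002,-0.002,-0.009],0,-1]
    - [[0.002,-0.002,-0.013],0,-1]
    - [[0.002,-0.002,-0.013],0,-1]
    - [[0.002,-0.002,-0.013],0,-1]

```text
clock: 6.25
position: [591.7, -190.9, 66.7]
orientation: [2.224, 2.218, -0.0]
ft_force: [0.7, -0.3, -0.2]
gripper_width: 30.7
```

>>> send_rows:
  steps:
    - [[0,0,-0.003],0,-1]
    - [[0,0,-0.005],0,-1]
    - [[0,0,-0.005],0,-1]
    - [[0,0,-0.005],0,-1]

```text
clock: 6.65
position: [591.8, -191.1, 66.5]
orientation: [2.224, 2.218, 0.0]
ft_force: [-3.5, 0.5, 11.3]
gripper_width: 30.8
```

Contact at 11 N. Releasing, then going up.

>>> send_rows:
  steps:
    - [[0,0,0],0,0.3]
    - [[0,0,0],0,1]
    - [[0,0,0],0,1]
    - [[0,0,0],0,1]
    - [[0,0,0],0,1]
    - [[0,0,0],0,1]
    - [[0,0,0],0,1]
    - [[0,0,0.05],0,1]
    - [[0,0,0.15],0,1]
    - [[0,0,0.3],0,1]
    - [[0,0,0.45],0,1]
    - [[0,0,0.45],0,1]

```text
clock: 7.85
position: [595.7, -192.4, 209.6]
orientation: [2.216, 2.21, 0.009]
ft_force: [1.3, -0.7, 0.5]
gripper_width: 85.3
```

>>> send_rows:
  steps:
    - [[-0.47,0.19,0],0,1]
    - [[-0.47,0.19,0],0,1]
    - [[-0.47,0.19,0],0,1]
    - [[-0.47,0.19,0],0,1]
    - [[-0.47,0.19,0],0,1]
    - [[-0.47,0.19,0],0,1]

```text
clock: 8.45
position: [456.1, -135.9, 210.4]
orientation: [2.214, 2.208, 0.01]
ft_force: [0.8, -0.3, -0.5]
gripper_width: 85.2
```

```bash
python3 - <<'E'
from h import *
from station import arm
s=vision.get_image("scene")
c=cv2.resize(s[130:270,120:320],None,fx=3.5,fy=3.5,interpolation=cv2.INTER_CUBIC)
cv2.imwrite("pics/g3.png",cv2.convertScaleAbs(c,alpha=1.5))
p=arm.state()["position"]; print(p,(np.array([453,-135,72])-p)/300)
E
```

```text
[ 456.16490876 -135.91207073  210.13072715] [-0.0105497   0.00304024 -0.46043576]
```

View pics/g3.png

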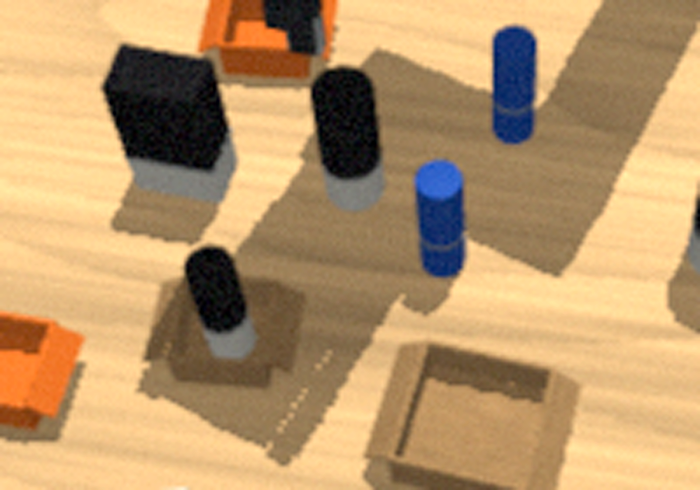

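The slim bottle stands in the small carton (cap (215,285), foot (232,350)). The medium bottle is undisturbed. I'll check slim numerically while going down on medium.

```bash
python3 - <<'E'
from h import *
s=vision.get_image("scene")
c=cv2.resize(s[190:250,150:230],None,fx=8,fy=8,interpolation=cv2.INTER_CUBIC);c=cv2.convertScaleAbs(c,alpha=1.7)
for x,y,col in[(591.8,-191,(0,255,0))]:
  for p in(cyl("scene",x,y,16,3,103),proj("scene",circ(x,y,16,43)),proj("scene",sq(x,y+0,.05,58,35)),proj("scene",sq(x,y,.05,58,3))):
    cv2.polylines(c,[np.int32((p+.5-[150,190])*8)],True,col); col=(0,0,255) if len(p)==4 else col
cv2.imwrite("pics/g4.png",c)
E
```

```text
(no output)
```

View pics/g4.png

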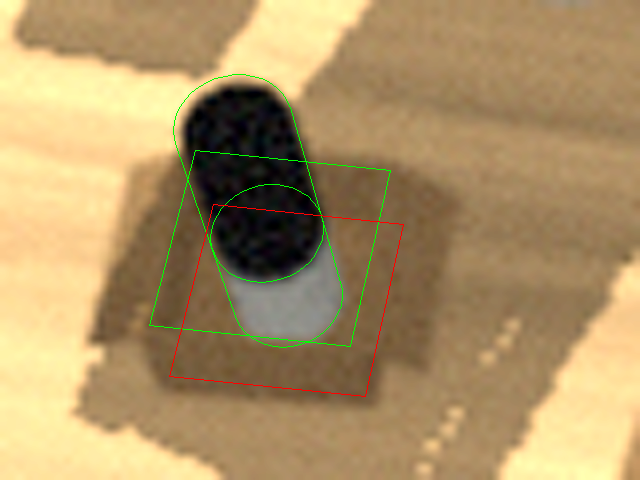

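>>> send_rows:
  steps:
    - [[-0.01,0.002,0],0,1]
    - [[-0.01,0.002,-0.15],0,1]
    - [[-0.01,0.002,-0.28],0,1]
    - [[-0.01,0.002,-0.4],0,1]
    - [[-0.01,0.002,-0.46],0,1]
    - [[-0.01,0.002,-0.46],0,1]
    - [[-0.01,0.002,-0.46],0,1]

```text
clock: 9.25
position: [453.3, -135.4, 71.8]
orientation: [2.216, 2.209, 0.009]
ft_force: [0.9, 0.2, -0.6]
gripper_width: 85.5
```

The slim overlay matches upright on the floor at (592,-191), inside the carton. Closing on the medium bottle.

>>> send_rows:
  steps:
    - [[0,0,0],0,-1]
    - [[0,0,0],0,-1]
    - [[0,0,0],0,-1]
    - [[0,0,0],0,-1]
    - [[0,0,0],0,-1]
    - [[0,0,0],0,-1]
    - [[0,0,0],0,-1]
    - [[0,0,0],0,-1]

```text
clock: 10.05
position: [453.4, -135.6, 72.9]
orientation: [2.215, 2.209, 0.009]
ft_force: [-3.1, -0.3, 9.4]
gripper_width: 41.9
```

>>> send_rows:
  steps:
    - [[0,0,0.05],0,-1]
    - [[0,0,0.15],0,-1]
    - [[0,0,0.3],0,-1]
    - [[0,0,0.45],0,-1]
    - [[0,0,0.55],0,-1]
    - [[0.15,0.2,0.55],0,-1]
    - [[0.3,0.5,0.55],0,-1]
    - [[0.4,0.7,0.55],0,-1]
    - [[0.4,0.85,0.55],0,-1]
    - [[0.4,0.9,0.55],0,-1]
    - [[0.4,0.9,0.55],0,-1]
    - [[0.4,0.9,0.55],0,-1]

```text
clock: 11.25
position: [574.5, 139.6, 238.3]
orientation: [2.21, 2.214, 0.014]
ft_force: [-0.2, -1.1, -1.6]
gripper_width: 42.1
```

>>> send_rows:
  steps:
    - [[0.068,0.15,0],0,-1]
    - [[0.068,0.261,0],0,-1]
    - [[0.068,0.261,0],0,-1]
    - [[0.068,0.261,0],0,-1]
    - [[0.068,0.261,-0.1],0,-1]
    - [[0.068,0.261,-0.2],0,-1]
    - [[0.068,0.261,-0.2],0,-1]
    - [[0.068,0.261,-0.2],0,-1]

```text
clock: 12.05
position: [594.7, 216.7, 178.6]
orientation: [2.211, 2.213, 0.012]
ft_force: [0.1, 0.5, -0.5]
gripper_width: 41.9
```

```bash
python3 - <<'E'
from h import *
from station import arm
s=vision.get_image("scene")
c=cv2.resize(s[150:290,260:440],None,fx=4,fy=4,interpolation=cv2.INTER_CUBIC);c=cv2.convertScaleAbs(c,alpha=1.6)
p=arm.state()["position"]; print(p,(np.array([595,218,80])-p)/300)
for q in(sq(595,218,.126,70,35),sq(595,218,.126,70,3)): cv2.polylines(c,[np.int32((proj("scene",q)+.5-[260,150])*4)],True,(0,255,0))
cv2.imwrite("pics/g5.png",c)
E
```

```text
[595.58585027 217.20693286 179.67504281] [-0.00195283  0.00264356 -0.33225014]
```

View pics/g5.png

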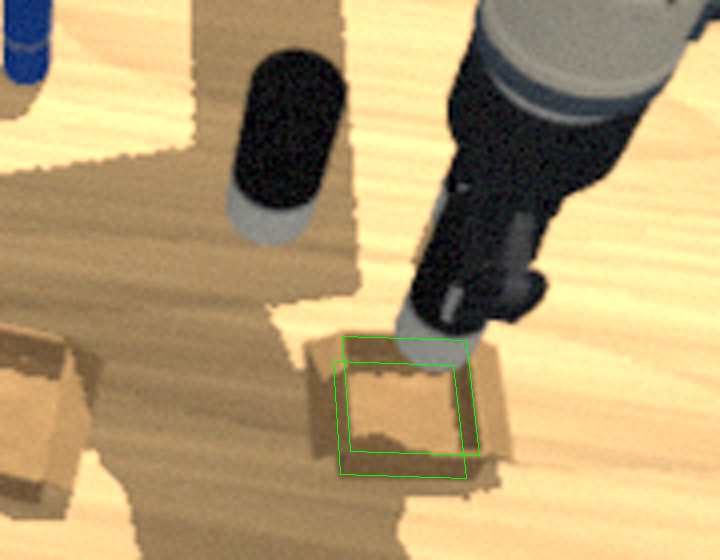

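The bottle (foot at (435,350)) is upright above the medium carton, whose fitted outline agrees. Lowering.

>>> send_rows:
  steps:
    - [[-0.002,0.002,-0.1],0,-1]
    - [[-0.002,0.002,-0.2],0,-1]
    - [[-0.002,0.002,-0.27],0,-1]
    - [[-0.002,0.002,-0.31],0,-1]
    - [[-0.002,0.002,-0.33],0,-1]
    - [[-0.002,0.002,-0.338],0,-1]
    - [[-0.002,0.002,-0.338],0,-1]
    - [[-0.002,0.002,-0.338],0,-1]

```text
clock: 12.9
position: [595.7, 218.1, 79.4]
orientation: [2.21, 2.212, 0.018]
ft_force: [-0.4, -0.1, -2.3]
gripper_width: 41.7
```

>>> send_rows:
  steps:
    - [[0,0,-0.004],0,-1]
    - [[0,0,-0.008],0,-1]
    - [[0,0,-0.011],0,-1]
    - [[0,0,-0.011],0,-1]
    - [[0,0,-0.011],0,-1]

```text
clock: 13.4
position: [595.7, 218.1, 76.0]
orientation: [2.21, 2.212, 0.018]
ft_force: [-0.5, -0.3, -1.1]
gripper_width: 41.9
```

>>> send_rows:
  steps:
    - [[0,0,-0.003],0,-1]
    - [[0,0,-0.005],0,-1]
    - [[0,0,-0.005],0,-1]
    - [[0,0,-0.005],0,-1]

```text
clock: 13.8
position: [595.8, 218.3, 75.9]
orientation: [2.21, 2.212, 0.018]
ft_force: [-3.8, 0.2, 9.9]
gripper_width: 41.9
```

Contact. Release and rise.

>>> send_rows:
  steps:
    - [[0,0,0],0,0.3]
    - [[0,0,0],0,1]
    - [[0,0,0],0,1]
    - [[0,0,0],0,1]
    - [[0,0,0],0,1]
    - [[0,0,0],0,1]
    - [[0,0,0],0,1]
    - [[0,0,0.05],0,1]
    - [[0,0,0.15],0,1]
    - [[0,0,0.3],0,1]
    - [[0,0,0.45],0,1]
    - [[0,0,0.45],0,1]

```text
clock: 15.0
position: [599.7, 219.6, 219.2]
orientation: [2.206, 2.208, 0.036]
ft_force: [0.7, 0.9, 0.2]
gripper_width: 85.2
```

>>> send_rows:
  steps:
    - [[-0.449,-0.292,0],0,1]
    - [[-0.449,-0.292,0],0,1]
    - [[-0.449,-0.292,0],0,1]
    - [[-0.449,-0.292,0],0,1]
    - [[-0.449,-0.292,0],0,1]
    - [[-0.449,-0.292,0],0,1]
    - [[-0.449,-0.292,0],0,1]

```text
clock: 15.7
position: [466.5, 132.8, 219.6]
orientation: [2.205, 2.208, 0.038]
ft_force: [0.4, -0.2, 0.3]
gripper_width: 85.4
```

```bash
python3 - <<'E'
from h import *
from station import arm
from scipy.spatial.transform import Rotation as R
s=vision.get_image("scene")
c=cv2.resize(s[150:290,260:440],None,fx=4,fy=4,interpolation=cv2.INTER_CUBIC);c=cv2.convertScaleAbs(c,alpha=1.6)
S=arm.state();p=S["position"]; print(p,(np.array([465,132,85])-p)/300,R.from_rotvec(S["orientation"]).as_matrix().round(3))
for q in(cyl("scene",595.5,218,21.5,3,118),cyl("scene",465,132,27,0,130)): cv2.polylines(c,[np.int32((q+.5-[260,150])*4)],True,(0,255,0))
cv2.imwrite("pics/g6.png",c)
E
```

```text
[466.24145155 132.70720521 219.28937111] [-0.00413817 -0.00235735 -0.44763124] [[-0.001  0.999  0.032]
 [ 1.     0.001  0.002]
 [ 0.002  0.032 -0.999]]
```

View pics/g6.png

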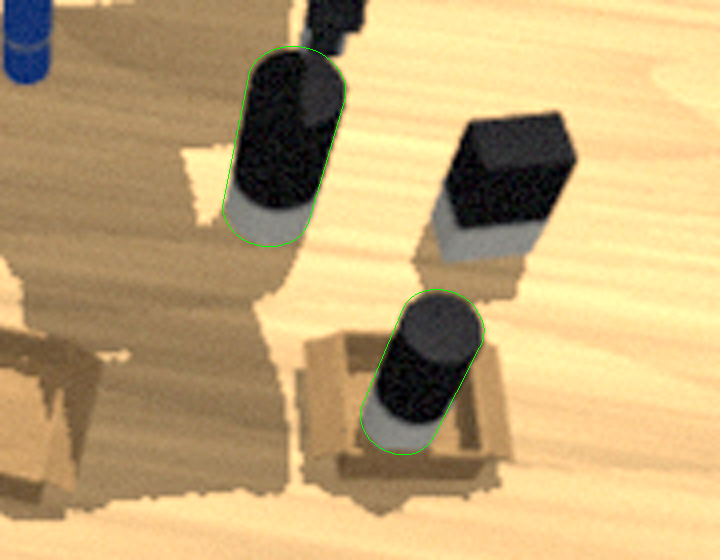

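The medium bottle stands upright inside its carton (overlay matches, cap (440,330), foot (400,435)). The wide bottle's overlay matches too. Descending on wide.

>>> send_rows:
  steps:
    - [[-0.004,-0.002,0],0,1]
    - [[-0.004,-0.002,-0.13],0,1]
    - [[-0.004,-0.002,-0.26],0,1]
    - [[-0.004,-0.002,-0.38],0,1]
    - [[-0.004,-0.002,-0.45],0,1]
    - [[-0.004,-0.002,-0.45],0,1]
    - [[-0.004,-0.002,-0.45],0,-1]
    - [[-0.004,-0.002,-0.45],0,-1]
    - [[-0.004,-0.002,-0.45],0,-1]
    - [[-0.004,-0.002,-0.45],0,-1]
    - [[-0.004,-0.002,-0.45],0,-1]
    - [[-0.004,-0.002,-0.45],0,-1]

```text
clock: 16.95
position: [465.3, 132.3, 85.8]
orientation: [2.205, 2.207, 0.04]
ft_force: [-3.9, 0.6, 7.4]
gripper_width: 53.3
```

>>> send_rows:
  steps:
    - [[0,0,0],0,-1]
    - [[0,0,0.05],0,-1]
    - [[0,0,0.15],0,-1]
    - [[0,0,0.3],0,-1]
    - [[0,0,0.4],0,-1]
    - [[0.15,-0.13,0.4],0,-1]
    - [[0.3,-0.27,0.4],0,-1]
    - [[0.45,-0.4,0.4],0,-1]
    - [[0.56,-0.5,0.4],0,-1]
    - [[0.56,-0.5,0.4],0,-1]
    - [[0.56,-0.5,0.4],0,-1]
    - [[0.56,-0.5,0.4],0,-1]

```text
clock: 18.15
position: [632.9, -18.0, 205.6]
orientation: [2.206, 2.207, 0.039]
ft_force: [-0.3, 0.3, -3.1]
gripper_width: 53.2
```

```bash
python3 - <<'E'
from h import *
from station import arm
s=vision.get_image("scene")
c=cv2.resize(s[130:290,190:350],None,fx=3.5,fy=3.5,interpolation=cv2.INTER_CUBIC);c=cv2.convertScaleAbs(c,alpha=1.6)
p=arm.state()["position"]; print(p,(np.array([633,-18,91])-p)/300)
for q in(sq(633,-18,-.064,82,35),sq(633,-18,-.064,82,3)): cv2.polylines(c,[np.int32((proj("scene",q)+.5-[190,130])*3.5)],True,(0,255,0))
cv2.imwrite("pics/g7.png",c)
E
```

```text
[632.37520781 -17.33910644 205.6186515 ] [ 0.00208264 -0.00220298 -0.38206217]
```

View pics/g7.png

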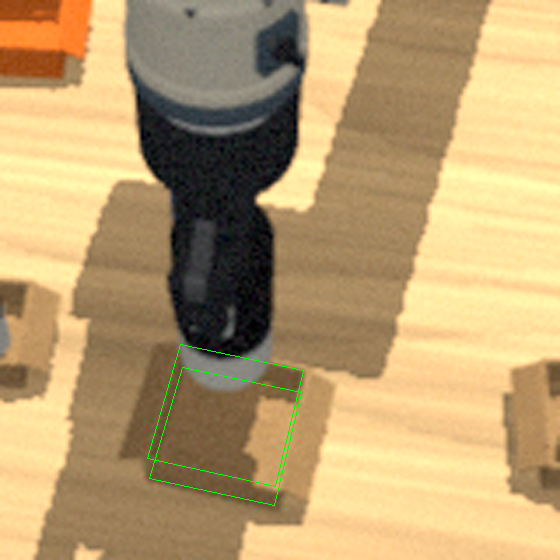

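The wide bottle (foot (225,370)) hangs over the large carton, whose outline agrees. Lowering.

>>> send_rows:
  steps:
    - [[0.002,-0.002,-0.1],0,-1]
    - [[0.002,-0.002,-0.2],0,-1]
    - [[0.002,-0.002,-0.29],0,-1]
    - [[0.002,-0.002,-0.34],0,-1]
    - [[0.002,-0.002,-0.365],0,-1]
    - [[0.002,-0.002,-0.375],0,-1]
    - [[0.002,-0.002,-0.375],0,-1]
    - [[0.002,-0.002,-0.375],0,-1]

```text
clock: 19.0
position: [633.8, -17.9, 94.3]
orientation: [2.204, 2.207, 0.041]
ft_force: [0.2, -0.5, -2.7]
gripper_width: 53.1
```

>>> send_rows:
  steps:
    - [[-0.002,0,-0.006],0,-1]
    - [[-0.002,0,-0.012],0,-1]
    - [[-0.002,0,-0.016],0,-1]
    - [[-0.002,0,-0.016],0,-1]
    - [[-0.002,0,-0.016],0,-1]

```text
clock: 19.5
position: [633.2, -17.9, 89.5]
orientation: [2.204, 2.207, 0.041]
ft_force: [-0.1, -0.5, -2.2]
gripper_width: 53.3
```

>>> send_rows:
  steps:
    - [[0,0,-0.003],0,-1]
    - [[0,0,-0.005],0,-1]
    - [[0,0,-0.005],0,-1]
    - [[0,0,-0.005],0,-1]

```text
clock: 19.9
position: [633.3, -18.0, 88.9]
orientation: [2.204, 2.207, 0.041]
ft_force: [-2.6, -0.6, 5.1]
gripper_width: 53.2
```

Contact. Release and rise.

>>> send_rows:
  steps:
    - [[0,0,0],0,0.45]
    - [[0,0,0],0,1]
    - [[0,0,0],0,1]
    - [[0,0,0],0,1]
    - [[0,0,0],0,1]
    - [[0,0,0],0,1]
    - [[0,0,0],0,1]
    - [[0,0,0.05],0,1]
    - [[0,0,0.15],0,1]
    - [[0,0,0.3],0,1]
    - [[0,0,0.45],0,1]
    - [[0,0,0.45],0,1]

```text
clock: 21.1
position: [637.4, -18.2, 232.2]
orientation: [2.197, 2.2, 0.054]
ft_force: [-0.1, -0.1, 0.3]
gripper_width: 85.6
```

>>> send_rows:
  steps:
    - [[-0.5,0,0.1],0,1]
    - [[-0.5,0,0.1],0,1]
    - [[-0.5,0,0.1],0,1]
    - [[-0.5,0,0.1],0,1]
    - [[-0.5,0,0.1],0,1]
    - [[-0.5,0,0.1],0,1]

```text
clock: 21.7
position: [488.5, -18.2, 262.8]
orientation: [2.196, 2.199, 0.056]
ft_force: [0.5, -1.0, 0.2]
gripper_width: 85.3
```

```bash
python3 - <<'E'
from h import *
s=vision.get_image("scene")
c=cv2.resize(s[120:290,140:420],None,fx=2.8,fy=2.8,interpolation=cv2.INTER_CUBIC);c=cv2.convertScaleAbs(c,alpha=1.6)
for q in(cyl("scene",633,-18,27,3,133),cyl("scene",595.5,218,21.5,3,118),cyl("scene",592,-191,16,3,103)): cv2.polylines(c,[np.int32((q+.5-[140,120])*2.8)],True,(0,255,0))
cv2.imwrite("pics/g8.png",c)
E
```

```text
(no output)
```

View pics/g8.png

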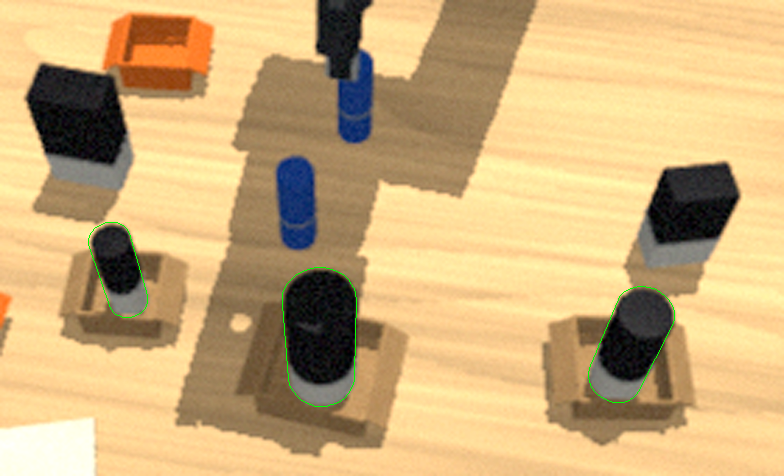

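All three bottles stand upright in their own cartons: slim (118,270), wide (320,335), medium (632,345). The overlays match, and the flat and blue bottles have not moved. Handing in.

```bash
python3 -c "
from station import arm
print(arm.state()['clock'],arm.finish_job())"
```

```text
the job is handed in; nothing more can be done
21.75 None
```

The three round bottles stand upright in their cartons: slim in the smallest, medium in the middle-sized, wide in the largest. I placed them in that order and handed in at 21.75 s of the 86 s allowed.

**Setting down:** Each bottle was lowered until the wrist force showed contact, at 5–11 N, and only then released.

**Last checks:** The final picture shows each bottle matching its expected upright outline inside its carton. The flat and blue bottles look where they were, and the gripper is clear. I judged this by eye from the scene camera only, so I took no final top view.

**What disagreed:**
- The two cameras differed by up to about 5 mm on bottle positions, so I averaged them.
- The small carton appeared a few mm off my fit in the scene view, which is within its clearance.
- The tool picked up a tilt of about 2–3° over the releases, with no visible effect on the bottles.

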